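# Unclip the drill guide and clamp it in the drilling fixture

## Robot

A 6-joint arm with a two-finger parallel gripper is mounted at the origin on the work surface. World frame = base frame: x ahead of the robot, y to its left, z up, the work surface at z = 0. Lengths are in m, angles in rad, forces in N, time in s.
With the tool pointing down it reaches from about 0.425 to 1.125 m from the base axis. Payload 14.9 kg.
Tool frame: the origin (TCP) lies on the mounting face of the last link; the fingertips stand 191 mm ahead of it and the grasp point (between the pads) lies 172 mm ahead of it (r.tcp_to_tips is the distance from the TCP to the fingertips, in m); z points along the fingers, x is the direction in which the jaws open and shut, and the axes are right-handed (so a half turn about z gives the same grasp; the last joint's range is limited). The gripper opens to 91 mm and grips with 3 to 60 N. Pads are 32 mm wide; open, the fingers measure 118 mm over their backs; the gripper's body (76 mm by 178 mm) begins 60 mm behind the grasp point.
Start: joints at [-1.253, 0.379, 1.734, -0, 1.028, -0.033], TCP at [0.241, -0.657, 0.405] pointing down, gripper open.
Joint ranges: [-2.77, 2.77], [-0.74, 2.19], [0, 2.66], [-1.06, 4.2], [0.31, 2.87], [-3.08, 3.08]. Speed limits (rad/s): [1.89, 1.89, 2.39, 3.14, 3.14, 3.14].

## Interface

Orientations are given as a unit quaternion [x, y, z, w].
In Python, from rig import r gives the robot as it stands.
- The arm moves only by the shell command python3 -m jog 'ROWS' [FORCE]. ROWS is JSON, one flat list of numbers, 5 for each row, row after row: the shift along the tool's x, y, z in cm, then the turn about the tool's z in degrees, then the opening in per cent of the stroke, from 0 (shut) to 100 (fully open). A call has 1 to 10 rows; each row shifts and turns the commanded pose from where the row before left it, along the tool's axes as they then stand; what a row does not reach is not made up. A row lasts 1/12 s, in which the tool goes at most 41.7 mm and 7.16 degrees, less where a joint would pass 70% of its speed; a pose out of reach is approached as far as the arm can. A call with a gripper value outside its range is refused whole. The fingers move at their own pace and stop on an object; FORCE is the grip in N (left out, the last holds). Time passes only in rows, so rows that do not move let the fingers close. It gives the time, the measured TCP pose, the force and the opening at its end, in the units of the state.
- r.sense(): the state, without advancing time (a new reading comes with each control period).
- r.camera(name): name is "scene" or "top"; returns a dict with "pixels" (384x512x3 uint8, blue, green, red), "camera_matrix" (3x3 intrinsics, pixels), "R" (3x3) and "t" (3): a world point X has camera coordinates R X + t. Camera axes: x right, y down, z forward; pixel columns grow to the right and rows downward; lengths in m; the calibration is good to about 2 mm. A picture is of the moment at which its call begins. There is no depth.
- r.job_done(): hands the job in, once; it reports no verdict.
The state is a dict: "t": time; "qpos": joint angles; "qvel": joint speeds; "effort": joint torques, N m; "ee_pos": TCP position; "ee_rot": TCP orientation; "force": force on the tool from outside, world axes, zero at the start; "moment": the same for the moment, N m; "grip_width": finger opening in m.
Only numpy, scipy, OpenCV 4.12 (cv2) and the standard library are available. Lean on these libraries where they do the work, as an engineer would, in place of code of your own. Each camera call takes 0.05 s, during which the arm holds its last target.

## Task

Lift the drill guide with two bushings off its storage rail, pulling it straight up against the sprung catch that holds it, and lay it flat on its feet in the pocket of the drilling fixture, swinging the clamp arm up out of the way first if it is not already open. Then swing the clamp arm all the way down to its stop so that its sprung pad presses on the guide, and let go. Leave the other two blocks on the rail and everything else on the bench where it is.

Things in the scene. Friction and masses are not known exactly. Their poses are not given: they have to be found in the camera images.
- guide: The drill guide: aluminium saddle block 35 mm (its x) x 56 (y) x 62 high, 0.22 kg, with TWO steel collars (12 mm wide, 4 high) on its flat top at y = +-20 mm. Origin: centre of underside, z up. Outer x faces flat, top to bottom: grip across x. Stands on two feet (channel along y between them, 32 mm deep, solid above). Starts on any of the rail's three places, axes parallel to the rail's.
- stop_block: Bystander on the rail: a like saddle block, 35 x 48 x 62 mm, with ONE thick steel collar (22 mm across, 26 mm high) in the middle of its top. Origin: centre of its underside. Stays on the rail.
- angle_block: Bystander on the rail: a like saddle block, 35 x 50 x 50 mm, without collars, with a 12 mm thick upright fence along its rear (+x) top edge, up to 80 mm. Origin: centre of its underside. Stays on the rail.
- rail: Storage rail, fixed: base 90 x 290 x 12 mm carrying an upright steel bar 10 mm thick along its y, top 72 mm above the bench, between end plates (at y +-137 mm, 90 mm high). Origin: bench level under its middle, x to the rear, z up. Blocks straddle the bar at y = -80, 0, +80 mm (within 4 mm), undersides 40 mm above the bench, and are clear of it once 32 mm higher.
- catch_mid (a point): Middle one of three like sprung catches, one at each place: a roller 16 mm long, sticking 4 mm out of the bar's front (-x) face 54 mm above the bench, under which a lip inside the block's front cheek is caught. Pulling a block straight up past it takes about 8 to 18 N in the first 10 mm, then it comes free.
- fixture: Drilling fixture, fixed: plywood base x -65 to +105, y -50 to +50 mm, top 12 mm above the bench. Origin: bench level below the pocket's centre, x to the rear, z up. Pocket: floor is the base top, fenced by bars 10 mm high, 64 mm along x and 44 mm along y inside. The guide goes in with its 56 mm side (guide y) along fixture x, either way round, underside 12 mm above the bench.
- clamp (a joint): Clamp arm angle, rad: 0 = down on its stop, level, pointing to fixture -x over the pocket; grows as it swings up and over to the rear, 1.57 upright, 1.95 the end. Starts between 0 and 1.9. Stiff hinge, stays where left: about 5 N at the ball moves it, 10 N to press the pad down. Hinge along fixture y at x +70 mm, 100 mm up, in cheeks y +-15 mm, 112 mm high. Arm bar 12 x 14 mm.
- clamp_ball (a point): Centre of the black ball knob, 25 mm across, at the arm's end, 130 mm from the hinge: at angle a it is at fixture x = 70 - 130 cos a mm, 100 + 130 sin a mm above the bench, y = 0.
- clamp_foot (a point): Middle of the lower face of the clamp's rubber pad, 14 mm across, sprung (8 mm travel, 1.5 N per mm), under the arm, 70 mm from the hinge. With the arm down and the pocket empty it is 70 mm above the bench over the pocket's centre; a loaded guide's top is at 74 mm.
- drill: Bystander: a cordless drill lying on its side, about 230 x 200 x 66 mm. Origin: bench level under its motor body. Not to be moved.
- tape: Bystander: a tape measure standing on edge, 68 x 36 x 62 mm. Origin: bench level under its middle. Not to be moved.
- glue: Bystander: a white glue bottle, 52 mm across, 170 mm tall. Origin: bench level under its middle. Not to be moved.
- tray: Bystander: an open black screw tray, 130 x 170 x 40 mm. Origin: bench level under its middle. Not to be moved.
- screwdriver: Bystander: a screwdriver lying down, 200 mm long. Origin: bench level under its middle. Not to be moved.
- offcut: Bystander: a wooden offcut, 45 x 120 x 19 mm. Origin: bench level under its middle. Not to be moved.
- try_square: Bystander: a carpenter's try square lying flat, 140 x 220 x 16 mm. Origin: bench level under its middle. Not to be moved.
- sander: Bystander: a cork sanding block, 70 x 120 x 40 mm. Origin: bench level under its middle. Not to be moved.
Things that resemble listed ones, but are neither listed nor needed, are in the scene too. Leave any orange or pink look-alike of the guide alone.

How it is judged:
On the way, in this order (a step that is already met when the one before it is completed fails the run):
1. the guide is lifted off the rail (underside more than 80 mm above the bench) (z of guide in the frame of rail above 0.08 m), for 0.05 s.
2. the guide rests flat in the fixture's pocket, with the clamp not pressing on it (x of guide in the frame of fixture between -0.008 and 0.008 m and y of guide in the frame of fixture between -0.008 and 0.008 m and z of guide in the frame of fixture between 0.008 and 0.016 m and angle between guide's own z axis and vertical below 0.07 rad and angle between the y axis of guide and the x axis of fixture, either way round below 0.3 rad and contact force between clamp and guide below 0.2 N), for 0.2 s.
At the end, for the whole second after the job is handed in: The guide lies at rest flat in the pocket (within 8 mm of its centre both ways, underside 8 to 16 mm above the bench, tilt under 0.07 rad, long side within 0.3 rad of fixture x), the clamp joint is below 0.05 rad and its pad presses on the guide with over 2 N (x of guide in the frame of fixture between -0.008 and 0.008 m and y of guide in the frame of fixture between -0.008 and 0.008 m and z of guide in the frame of fixture between 0.008 and 0.016 m and angle between guide's own z axis and vertical below 0.07 rad and angle between the y axis of guide and the x axis of fixture, either way round below 0.3 rad and value of joint clamp below 0.05 rad and contact force between clamp and guide above 2 N and linear speed of guide below 0.02 m/s); the robot touches nothing.
It fails at once if the stop block is shifted on the rail or lifted off (more than 15 mm) (distance of stop_block from where it was at the start of the episode above 0.015 m).
It fails at once if the angle block is shifted on the rail or lifted off (more than 15 mm) (distance of angle_block from where it was at the start of the episode above 0.015 m).
It fails at once if something else on the bench is pushed about (more than 30 mm) (distance of any of drill, tape, glue, tray, screwdriver, offcut, try_square, sander from where it was at the start of the episode above 0.03 m).
It also fails if it takes over 72 s, if anything falls off the work surface, if the arm or the gripper's body presses on something with over 40 N, if the wrist force passes 120 N, or if a joint passes its speed limit or range.

## Working session

There is one attempt and no reset: what is moved stays moved. The work goes in short steps, Python scripts to look and compute and a shell command to move; the robot and the scene stay as the last step left them, time stands still between calls to the robot, and variables do not carry over. Pictures are saved under pics/ and viewed, and the job is handed in when it is done.

```bash
ls; mkdir -p pics
python3 - <<'E'
from rig import r
import cv2,numpy as np
s=r.sense();print(s)
for n in("scene","top"):
    c=r.camera(n);cv2.imwrite(f"pics/{n}0.png",c["pixels"]);print(n,c["camera_matrix"],c["R"],c["t"])
    print(-np.array(c["R"]).T@np.array(c["t"]))
E
```

```text
pics
{'t': 0.0, 'qpos': array([-1.25329655e+00,  3.79414058e-01,  1.73480135e+00,  3.67400917e-05,
        1.02850292e+00, -3.32947963e-02]), 'qvel': array([-0.00085157, -0.00138145,  0.00071575,  0.00041064,  0.00139282,
        0.00082817]), 'effort': array([-3.90510113e-04, -7.63722038e+01, -4.34367120e+01,  6.49130694e-02,
        4.23322502e-02, -9.02433226e-05]), 'ee_pos': array([ 0.24048963, -0.65718231,  0.40407411]), 'ee_rot': array([ 8.19641950e-01, -5.72875865e-01, -4.40903116e-04, -3.50194186e-04]), 'force': array([0.44878143, 0.61739915, 0.33339314]), 'moment': array([-0.01364316, -0.02505001,  0.00370119]), 'grip_width': 0.09132126604566441}
scene [[348.77538664   0.         258.30992361]
 [  0.         348.77538664 188.60501391]
 [  0.           0.           1.        ]] [[ 0.54330108  0.83944706 -0.0123515 ]
 [ 0.67317425 -0.44438402 -0.59106622]
 [-0.50165761  0.3128122  -0.80652846]] [-0.3349388  -0.31738994  1.63134341]
[ 1.21400718 -0.37018375  1.12398943]
top [[443.72844985   0.         253.6886406 ]
 [  0.         443.72844985 190.98159307]
 [  0.           0.           1.        ]] [[ 0.01519201 -0.99987076 -0.0052608 ]
 [-0.99364811 -0.01451032 -0.11159246]
 [ 0.1115017   0.0069227  -0.99374013]] [0.0230582  0.54533429 1.55393394]
[0.36825382 0.02021077 1.60518301]
```

View pics/scene0.png

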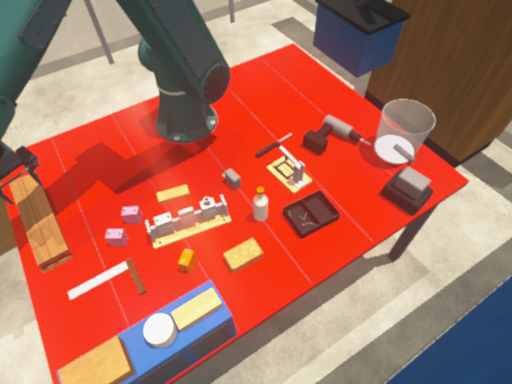

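View pics/top0.png

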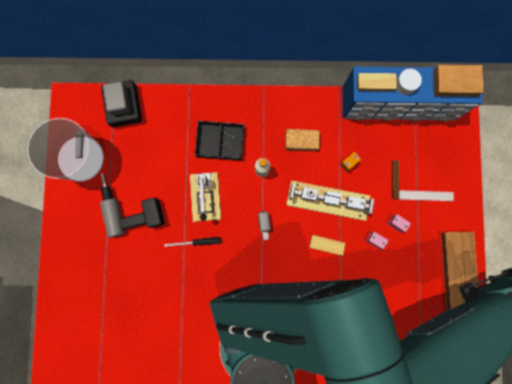

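Run:
```python
import cv2,numpy as np
a=cv2.imread("pics/scene0.png");b=cv2.imread("pics/top0.png")
def z(im,x,y,w,h,f,n):
    c=cv2.resize(im[y:y+h,x:x+w],None,fx=f,fy=f,interpolation=cv2.INTER_CUBIC)
    for i in range(0,w,10):
        cv2.putText(c,str(x+i),(i*f,8),0,0.3,(255,255,0),1);cv2.line(c,(i*f,10),(i*f,14),(255,255,0),1)
    for i in range(0,h,10):
        cv2.putText(c,str(y+i),(0,i*f+4),0,0.3,(255,255,0),1)
    cv2.imwrite("pics/"+n,c)
z(a,140,185,95,65,8,"s_rail.png");z(b,280,172,100,55,8,"t_rail.png")
z(a,255,130,70,65,8,"s_fix.png");z(b,170,160,70,70,8,"t_fix.png")
```

```text
(no output)
```

View pics/s_rail.png

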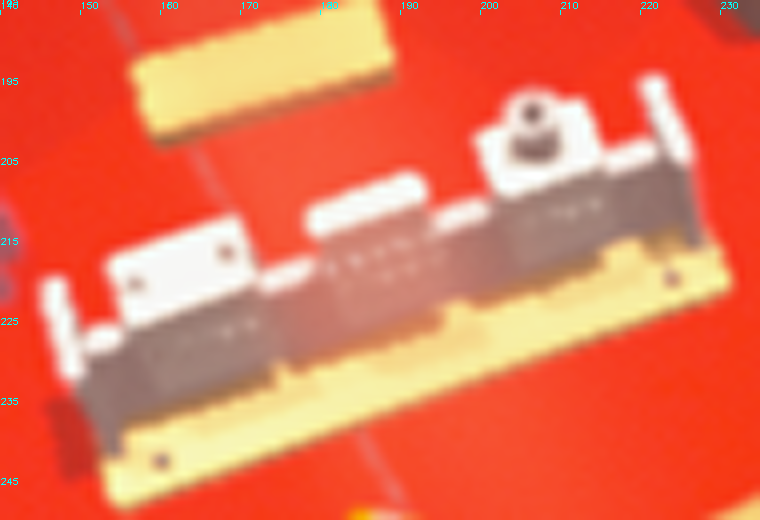

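View pics/t_rail.png

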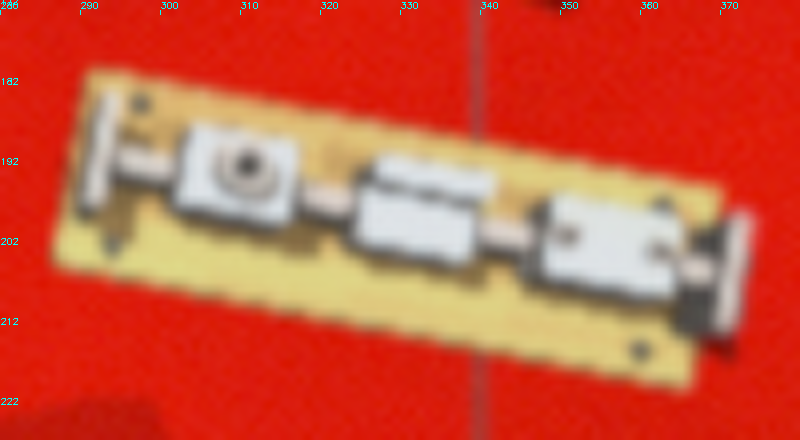

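View pics/s_fix.png

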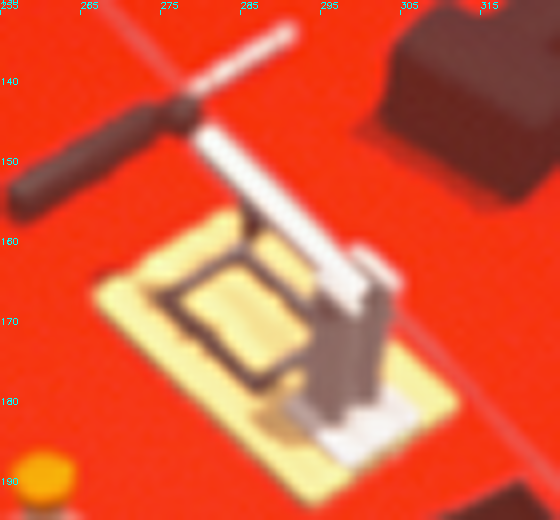

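View pics/t_fix.png

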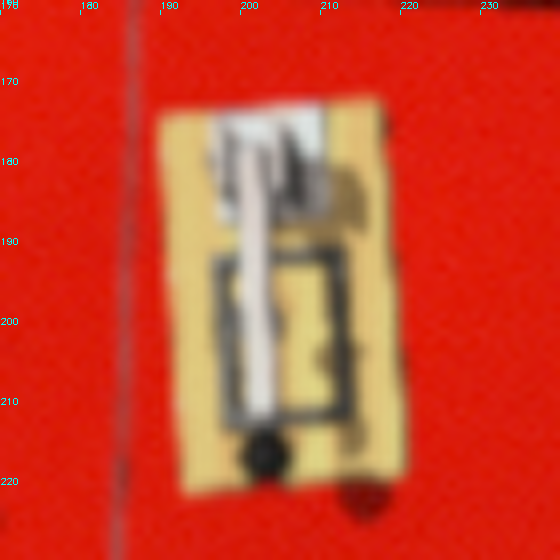

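```bash
cat > h.py <<'E'
import numpy as np,cv2
from rig import r
C={}
def cams():
    import pickle,os
    if not os.path.exists("cams.pkl"):
        pickle.dump({n:{k:np.array(v) for k,v in r.camera(n).items() if k!="pixels"} for n in("scene","top")},open("cams.pkl","wb"))
    return pickle.load(open("cams.pkl","rb"))
C=cams()
P={n:C[n]["camera_matrix"]@np.hstack([C[n]["R"],C[n]["t"].reshape(3,1)]) for n in C}
def proj(n,X):
    X=np.atleast_2d(X);q=np.c_[X,np.ones(len(X))]@P[n].T
    return q[:,:2]/q[:,2:]
def tri(s,t):
    X=cv2.triangulatePoints(P["scene"],P["top"],np.array(s,float).reshape(2,1),np.array(t,float).reshape(2,1))
    X=(X[:3]/X[3]).ravel()
    return X,np.linalg.norm(proj("scene",X)[0]-s),np.linalg.norm(proj("top",X)[0]-t)
def onz(n,p,z):
    H=np.c_[P[n][:,0],P[n][:,1],P[n][:,2]*z+P[n][:,3]]
    q=np.linalg.solve(H,[p[0],p[1],1]);return q[:2]/q[2]
def zp(p,x0,y0,f=8): return (np.array(p)+.5)/f-.5+[x0,y0]
E
cat > fit.py <<'E'
from h import *
from scipy.optimize import least_squares
S=lambda p:zp(p,140,185);T=lambda p:zp(p,280,172)
print("collars",[tri(S(a),T(b)) for a,b in (((137,285),(658,250)),((227,252),(567,235)))])
for a,b in (((105,262),(677,300)),((237,212),(543,280)),((258,283),(555,192)),((127,325),(683,210))): print("corner",tri(S(a),T(b)))
# rail
obs=[("top",T(p),q) for p,q in (((88,70),(.045,.145,.012)),((722,187),(.045,-.145,.012)),((690,388),(-.045,-.145,.012)),((52,268),(-.045,.145,.012)))]
obs+=[("scene",S((118,510)),(.045,-.145,0)),("scene",S((732,290)),(.045,.145,0))]
def f(p):
    c,s=np.cos(p[2]),np.sin(p[2]);o=[]
    for n,uv,q in obs:
        o+=list(proj(n,[p[0]+c*q[0]-s*q[1],p[1]+s*q[0]+c*q[1],q[2]])[0]-uv)
    return np.array(o)
R=least_squares(f,[.6,-.2,-.2]);print("rail",R.x);print(f(R.x).round(2))
S2=lambda p:zp(p,255,130);T2=lambda p:zp(p,170,160)
obs=[("top",T2(p),q) for p,q in (((160,112),(.105,.05,.012)),((378,98),(.105,-.05,.012)),((406,476),(-.065,-.05,.012)),((183,492),(-.065,.05,.012)))]
obs+=[("scene",S2(p),q) for p,q in (((93,295),(-.065,-.05,.012)),((312,500),(.105,-.05,.012)),((460,402),(.105,.05,.012)))]
R=least_squares(f,[.6,.2,0]);print("fix",R.x);print(f(R.x).round(2));p=R.x
print("ball top z=.1,.2", onz("top",T2((265,455)),.1))
for a in np.arange(0,1.4,.1):
    q=np.array([.07-.13*np.cos(a),0,.1+.13*np.sin(a)]);c,s=np.cos(p[2]),np.sin(p[2])
    X=[p[0]+c*q[0],p[1]+s*q[0],q[2]]
    print(round(a,1),np.round(X,3),"top",proj("top",X)[0].round(1),"scene",proj("scene",X)[0].round(1))
print("ball obs",T2((265,455)))
E
python3 fit.py
```

```text
collars [(array([ 0.50151714, -0.33648317,  0.10497049]), np.float64(0.13572602685899834), np.float64(0.08570015155185484)), (array([ 0.50738539, -0.29779848,  0.10511806]), np.float64(0.024623589931068456), np.float64(0.015611651959843102))]
corner (array([ 0.4808203 , -0.34427823,  0.10229155]), np.float64(0.17147508200847067), np.float64(0.10922174902357837))
corner (array([ 0.48863655, -0.28698058,  0.10286418]), np.float64(0.44943585273316206), np.float64(0.2880956195966979))
corner (array([ 0.52614704, -0.29335234,  0.10126513]), np.float64(0.1411409553104055), np.float64(0.0886802354457041))
corner (array([ 0.51848436, -0.3473718 ,  0.10596698]), np.float64(0.3090240345775738), np.float64(0.1930653530170378))
rail [ 0.51696038 -0.23653936 -0.17349983]
[-0.04  0.42 -0.07  0.7  -0.07  0.13 -0.    0.02  0.43  0.88  0.11  0.49]
fix [0.50507459 0.20591983 0.09209006]
[-0.08  0.61  0.14  0.24 -0.16 -0.31 -0.08 -0.16  0.01  0.05 -0.05  0.46
  0.11  0.05]
ball top z=.1,.2 [0.44769161 0.20244202]
0.0 [0.445 0.2   0.1  ] top [203.3 217.1] scene [276.9 147. ]
0.1 [0.446 0.2   0.113] top [202.8 216.7] scene [277.1 144.8]
0.2 [0.448 0.201 0.126] top [202.3 216. ] scene [277.5 142.9]
0.3 [0.451 0.201 0.138] top [201.8 214.8] scene [278.1 141.1]
0.4 [0.456 0.201 0.151] top [201.2 213.2] scene [279.  139.5]
0.5 [0.461 0.202 0.162] top [200.7 211.3] scene [280.1 138.2]
0.6 [0.468 0.202 0.173] top [200.1 208.9] scene [281.3 137.1]
0.7 [0.476 0.203 0.184] top [199.6 206.3] scene [282.8 136.3]
0.8 [0.485 0.204 0.193] top [199.  203.3] scene [284.5 135.8]
0.9 [0.494 0.205 0.202] top [198.5 200. ] scene [286.3 135.7]
1.0 [0.505 0.206 0.209] top [198.  196.5] scene [288.3 135.8]
1.1 [0.516 0.207 0.216] top [197.5 192.7] scene [290.5 136.3]
1.2 [0.528 0.208 0.221] top [197.  188.8] scene [292.7 137.1]
1.3 [0.54  0.209 0.225] top [196.6 184.7] scene [295.1 138.2]
ball obs [202.6875 216.4375]
```

```bash
cat >> h.py <<'E'
def go(x,y,z,phi,src=None):
    """delta (cm) in tool axes standing at yaw phi(deg) and turn"""
    s=r.sense();p=s["ee_pos"]
    from scipy.spatial.transform import Rotation as Ro
    M=Ro.from_quat(s["ee_rot"]).as_matrix();ph=np.degrees(np.arctan2(M[1,0],M[0,0]))
    d=np.array([x,y,z])-p;f=np.radians(phi)
    print("t",round(s["t"],2),"pos",p.round(4),"yaw",ph.round(2),"F",s["force"].round(1),"w",round(s["grip_width"],4),"tilt",np.degrees(np.arccos(-M[2,2])).round(2))
    print("turn",round((ph-phi+180)%360-180,2),"then dx,dy,dz cm",np.round(100*np.array([d[0]*np.cos(f)+d[1]*np.sin(f),d[0]*np.sin(f)-d[1]*np.cos(f),-d[2]]),2))
E
python3 -c "
from h import *
print(tri(zp((180,110),255,130),zp((265,455),170,160)))
go(.5,-.2,.405,-84.7)
go(.447,.2005,.405,-84.7)"
```

```text
(array([0.44648686, 0.1996838 , 0.12261531]), np.float64(0.009455056656273055), np.float64(0.006869426843715622))
t 0.2 pos [ 0.2405 -0.6573  0.4044] yaw -69.9 F [ 0.2 -0.9 -0.4] w 0.0911 tilt 0.03
turn 14.8 then dx,dy,dz cm [-43.14 -30.06  -0.06]
t 0.2 pos [ 0.2405 -0.6573  0.4044] yaw -69.9 F [ 0.2 -0.9 -0.4] w 0.0911 tilt 0.03
turn 14.8 then dx,dy,dz cm [-8.350e+01 -2.848e+01 -6.000e-02]
```

```bash
python3 -m jog '[0,0,0,5,100, 0,0,0,5,100, 0,0,0,4.8,100, -2,-3,0,0,100, -3,-3,0,0,100, -3,-3,0,0,100, -3,-3,0,0,100, -3,-3,0,0,100, -3,-3,0,0,100, -3,-3,0,0,100]' 50
python3 -m jog '[-3,-3,0,0,100, -3,-3,0,0,100, -3,-3,0,0,100, -3,0,0,0,100, -3,0,0,0,100, -3,0,0,0,100, -3,0,0,0,100, -3,0,0,0,100, -3,0,0,0,100, -3,0,0,0,100]'
python3 -c "
from h import *
go(.447,.2005,.405,-84.7)"
```

```text
t: 1.03
ee_pos: [0.4291, -0.4406, 0.4048]
ee_rot: [0.739, -0.674, -0.0, 0.0]
force: [0.6, -0.6, 0.3]
grip_width: 0.0911
t: 1.87
ee_pos: [0.4883, -0.1357, 0.4047]
ee_rot: [0.739, -0.674, -0.0, -0.0]
force: [0.7, 0.7, 0.0]
grip_width: 0.0914
t 1.87 pos [ 0.4883 -0.1357  0.4047] yaw -84.71 F [0.7 0.7 0. ] w 0.0914 tilt 0.0
turn -0.01 then dx,dy,dz cm [-3.386e+01  1.000e+00 -3.000e-02]
```

```bash
python3 -m jog '[-3.5,0,0,0,100, -3.5,0,0,0,100, -3.5,0,0,0,100, -3.5,0,0,0,100, -3.5,0.3,0,0,100, -3.5,0.3,0,0,100, -3.5,0.3,0,0,100, -3.5,0.3,0,0,100, -3,0,0,0,100, -2.5,0,0,0,100]'
python3 -m jog '[0,0,2,0,100, 0,0,0,0,100, 0,0,0,0,100]'
python3 - <<'E'
from h import *
go(.447,.2005,.292,-84.7)
for n in("scene","top"):
    c=r.camera(n)["pixels"];b=c[120:200,250:330] if n=="scene" else c[150:250,150:260]
    cv2.imwrite(f"pics/{n}1.png",cv2.resize(b,None,fx=5,fy=5,interpolation=2))
a=cv2.imread("pics/scene1.png");b=cv2.imread("pics/top1.png");h=max(a.shape[0],b.shape[0])
cv2.imwrite("pics/b1.png",np.hstack([cv2.copyMakeBorder(i,0,h-i.shape[0],0,0,0) for i in(a,b)])[:600,:])
E
```

```text
t: 2.7
ee_pos: [0.4451, 0.1974, 0.4049]
ee_rot: [0.739, -0.673, 0.0, -0.0]
force: [-0.0, -0.2, 0.3]
grip_width: 0.0913
t: 2.95
ee_pos: [0.4455, 0.1953, 0.3842]
ee_rot: [0.739, -0.673, -0.0, 0.001]
force: [0.5, -0.4, 0.7]
grip_width: 0.0911
t 2.95 pos [0.4455 0.1953 0.3842] yaw -84.67 F [ 0.5 -0.4  0.7] w 0.0911 tilt 0.13
turn 0.03 then dx,dy,dz cm [-0.5  -0.2   9.22]
```

View pics/b1.png

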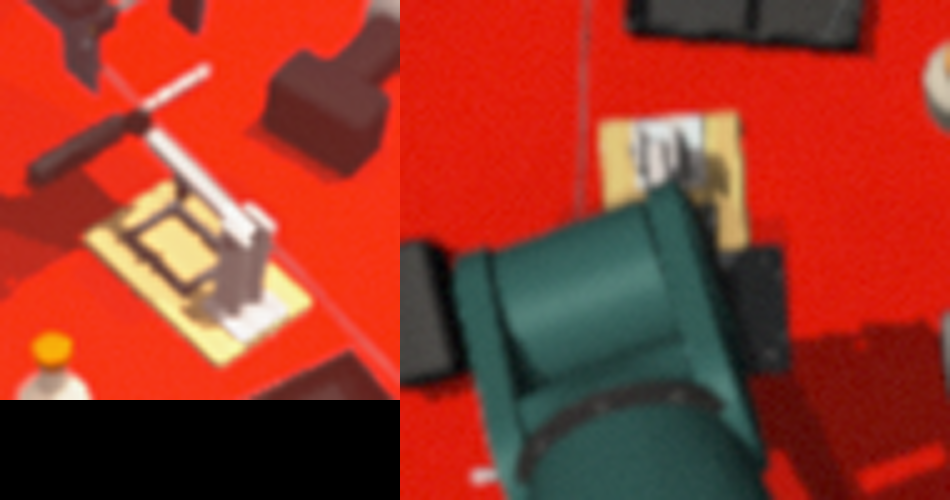

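```bash
python3 -m jog '[-0.4,-0.2,2,0,100, 0,0,2,0,100, 0,0,2,0,100, 0,0,1.5,0,100, 0,0,1.2,0,100, 0,0,0.5,0,100, 0,0,0,0,100, 0,0,0,0,100]'
python3 - <<'E'
from h import *
go(.447,.2005,.292,-84.7)
c=r.camera("scene")["pixels"][100:200,220:340]
cv2.imwrite("pics/s2.png",cv2.resize(c,None,fx=6,fy=6,interpolation=2))
E
```

```text
t: 3.72
ee_pos: [0.4479, 0.1993, 0.2935]
ee_rot: [0.739, -0.674, 0.0, -0.0]
force: [0.6, 0.3, 0.1]
grip_width: 0.0909
t 3.72 pos [0.4479 0.1993 0.2935] yaw -84.74 F [0.6 0.3 0.1] w 0.0909 tilt 0.04
turn -0.04 then dx,dy,dz cm [-0.13  0.08  0.15]
```

View pics/s2.png

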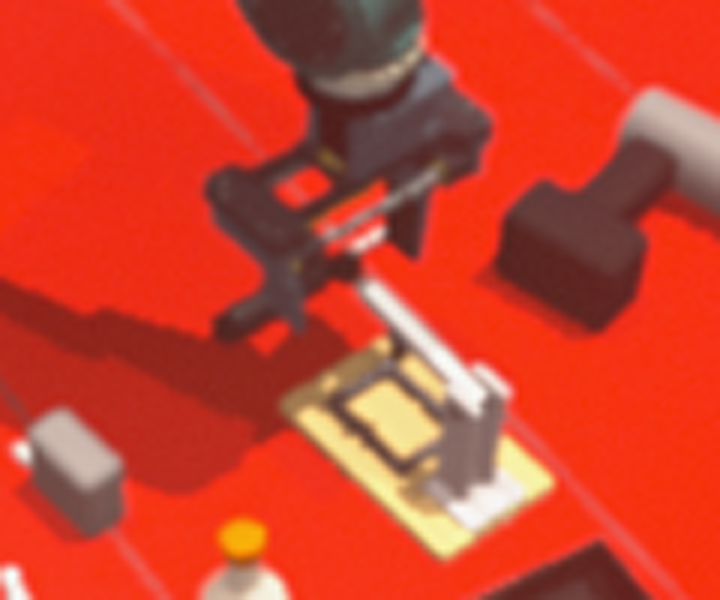

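```bash
python3 -m jog '[0,0,0,0,20, 0,0,0,0,20, 0,0,0,0,20, 0,0,0,0,20, 0,0,0,0,20, 0,0,0,0,20, 0,0,0,0,20, 0,0,0,0,20]' 25
```

```text
t: 4.43
ee_pos: [0.4475, 0.1996, 0.2927]
ee_rot: [0.739, -0.674, -0.0, -0.0]
force: [-0.5, -0.4, 1.0]
grip_width: 0.0412
```

```bash
python3 -m jog '[0,0,0,0,10, 0,0,0,0,10, 0,0,0,0,10, 0,0,0,0,10, 0,0,0,0,10]' 25
```

```text
t: 4.85
ee_pos: [0.4474, 0.2001, 0.2927]
ee_rot: [0.739, -0.674, -0.001, -0.001]
force: [-2.3, 12.1, -1.9]
grip_width: 0.0234
```

```bash
python3 -c "
import numpy as np
a=np.r_[.15:1.851:.1]
x=-13*np.cos(a);z=13*np.sin(a)
for i in range(len(a)-1): print(round(a[i+1],2),'dy',round(-(x[i+1]-x[i]),2),'dz',round(-(z[i+1]-z[i]),2))"
```

```text
0.25 dy -0.26 dz -1.27
0.35 dy -0.38 dz -1.24
0.45 dy -0.51 dz -1.2
0.55 dy -0.62 dz -1.14
0.65 dy -0.73 dz -1.07
0.75 dy -0.84 dz -0.99
0.85 dy -0.93 dz -0.91
0.95 dy -1.02 dz -0.81
1.05 dy -1.09 dz -0.7
1.15 dy -1.16 dz -0.59
1.25 dy -1.21 dz -0.47
1.35 dy -1.25 dz -0.35
1.45 dy -1.28 dz -0.22
1.55 dy -1.3 dz -0.09
1.65 dy -1.3 dz 0.04
1.75 dy -1.29 dz 0.17
1.85 dy -1.27 dz 0.3
```

```bash
python3 -m jog '[-0.15,-0.26,-1.27,0,5, 0,-0.38,-1.24,0,5, 0,-0.51,-1.2,0,5, 0,-0.62,-1.14,0,5, 0,0,0,0,5]' 30
python3 -c "
from h import *
go(.447,.2005,.292,-84.7)"
```

```text
t: 5.27
ee_pos: [0.465, 0.2025, 0.3424]
ee_rot: [0.739, -0.674, -0.0, 0.001]
force: [-9.4, -4.7, 9.5]
grip_width: 0.0234
t 5.27 pos [0.465  0.2025 0.3424] yaw -84.7 F [-9.4 -4.7  9.5] w 0.0234 tilt 0.14
turn 0.0 then dx,dy,dz cm [0.04 1.81 5.04]
```

```bash
python3 -m jog '[0.05,-0.55,-1.15,0,5, 0,-0.78,-1.05,0,5, 0,-0.9,-0.93,0,5, 0,-1.02,-0.81,0,5, 0,0,0,0,5]' 30
python3 -c "
from h import *
go(.447,.2005,.292,-84.7)
c=r.camera('scene')['pixels'][80:200,200:340]
cv2.imwrite('pics/s3.png',cv2.resize(c,None,fx=5,fy=5,interpolation=2))"
```

```text
t: 5.68
ee_pos: [0.4987, 0.2055, 0.3823]
ee_rot: [0.739, -0.674, 0.0, -0.0]
force: [-7.0, 0.8, 12.4]
grip_width: 0.0232
t 5.68 pos [0.4987 0.2055 0.3823] yaw -84.71 F [-7.   0.8 12.4] w 0.0232 tilt 0.04
turn -0.01 then dx,dy,dz cm [0.02 5.2  9.03]
```

View pics/s3.png

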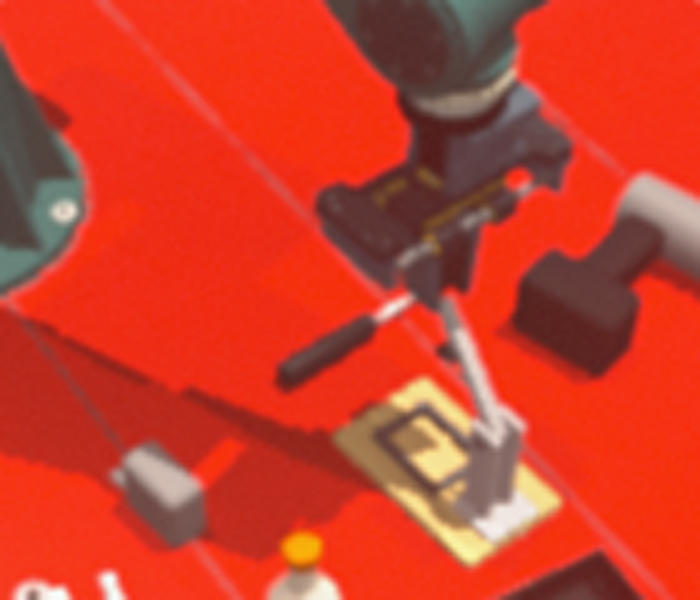

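```bash
python3 -m jog '[0,-0.95,-0.85,0,5, 0,-1.12,-0.65,0,5, 0,-1.2,-0.5,0,5, 0,-1.25,-0.37,0,5, 0,0,0,0,5]' 30
python3 -c "
from h import *
go(.447,.2005,.292,-84.7)"
```

```text
t: 6.15
ee_pos: [0.5439, 0.2097, 0.4052]
ee_rot: [0.739, -0.674, 0.0, -0.001]
force: [1.7, 2.3, 6.6]
grip_width: 0.0235
t 6.15 pos [0.5439 0.2097 0.4052] yaw -84.71 F [1.7 2.3 6.6] w 0.0235 tilt 0.09
turn -0.01 then dx,dy,dz cm [ 0.02  9.74 11.32]
```

```bash
python3 -m jog '[0,-1.25,-0.3,0,5, 0,-1.3,-0.2,0,5, 0,-1.3,0,0,5, 0,-1.3,0.1,0,5, 0,-1.3,0.25,0,5, 0,0,0,0,5]' 30
python3 -c "
from h import *
go(.447,.2005,.292,-84.7)"
```

```text
t: 6.65
ee_pos: [0.6083, 0.2157, 0.4065]
ee_rot: [0.739, -0.674, 0.001, -0.001]
force: [5.2, 3.5, 5.2]
grip_width: 0.0229
t 6.65 pos [0.6083 0.2157 0.4065] yaw -84.72 F [5.2 3.5 5.2] w 0.0229 tilt 0.18
turn -0.02 then dx,dy,dz cm [ 0.02 16.2  11.45]
```

```bash
python3 -m jog '[0,0,0,0,60, 0,0,0,0,60, 0,0,0,0,60, 0,0,0,0,100, 0,0,-1,0,100, 0,0,-2,0,100, 0,0,-2,0,100, 0,0,-2,0,100]' 30
python3 -c "
from h import *
go(.5045,-.317,.40,-9.5)
for n in('scene','top'):
  c=r.camera(n)['pixels']
  c=c[80:200,200:340] if n=='scene' else c[150:250,150:260]
  cv2.imwrite('pics/%s4.png'%n,cv2.resize(c,None,fx=5,fy=5,interpolation=2))"
```

```text
t: 7.32
ee_pos: [0.6064, 0.2152, 0.4773]
ee_rot: [0.739, -0.674, 0.0, 0.0]
force: [-0.3, 1.0, 0.7]
grip_width: 0.0736
t 7.32 pos [0.6064 0.2152 0.4773] yaw -84.7 F [-0.3  1.   0.7] w 0.0736 tilt 0.01
turn -75.2 then dx,dy,dz cm [-1.26 54.18  7.73]
```

View pics/scene4.png

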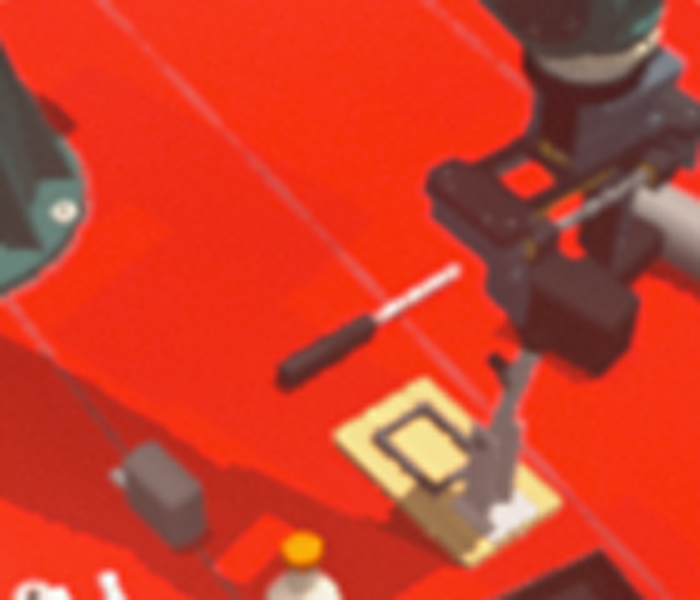

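```bash
python3 -m jog '[0,0,0,-7,100, 0,0,0,-7,100, 0,0,0,-7,100, 0,0,0,-7,100, 0,0,0,-7,100, 0,0,0,-7,100, 0,0,0,-7,100, 0,0,0,-7,100, 0,0,0,-7,100, 0,0,0,-7,100]' 30
python3 -m jog '[0,0,0,-5.2,100, 0,4,0,0,100, 0,4,0,0,100, 0,4,0,0,100, 0,4,0,0,100, 0,4,0,0,100, 0,4,0,0,100, 0,4,0,0,100, 0,4,0,0,100, 0,4,0,0,100]' 30
python3 -m jog '[-0.6,4,0,0,100, -0.6,4,0,0,100, 0,4,0.5,0,100, 0,4,1,0,100, 0,1.5,2,0,100, 0,0.7,2,0,100, 0,0,2,0,100,0,0,0,0,100]'
python3 -c "
from h import *
go(.5045,-.317,.262,-9.5)
for n in('scene','top'):
  c=r.camera(n)['pixels']
  c=c[150:260,120:250] if n=='scene' else c[150:250,270:390]
  cv2.imwrite('pics/%s5.png'%n,cv2.resize(c,None,fx=5,fy=5,interpolation=2))"
```

```text
t: 8.25
ee_pos: [0.6063, 0.2152, 0.4756]
ee_rot: [0.992, -0.125, -0.0, 0.0]
force: [1.6, -0.3, 0.7]
grip_width: 0.0912
t: 9.08
ee_pos: [0.5462, -0.1415, 0.4758]
ee_rot: [0.997, -0.083, -0.0, 0.0]
force: [0.7, -0.2, 0.1]
grip_width: 0.091
t: 9.75
ee_pos: [0.504, -0.3172, 0.397]
ee_rot: [0.997, -0.083, -0.002, -0.001]
force: [-0.6, 0.8, -0.5]
grip_width: 0.0911
t 9.75 pos [ 0.504  -0.3172  0.397 ] yaw -9.56 F [-0.6  0.8 -0.5] w 0.0911 tilt 0.32
turn -0.06 then dx,dy,dz cm [ 0.05 -0.03 13.5 ]
```

View pics/scene5.png

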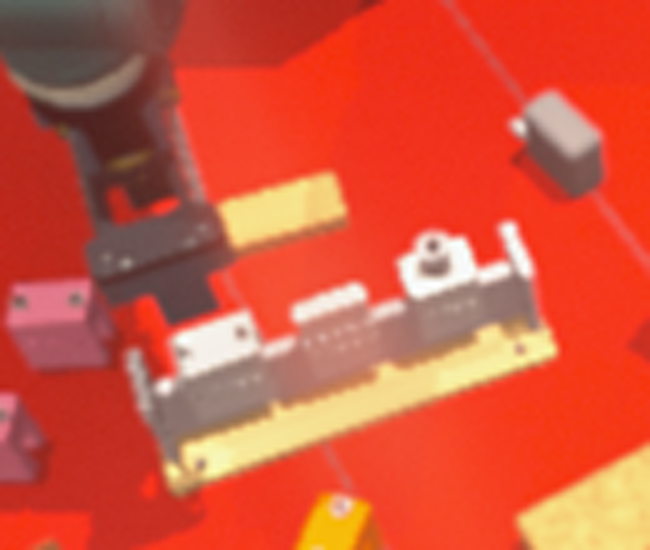

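View pics/top5.png

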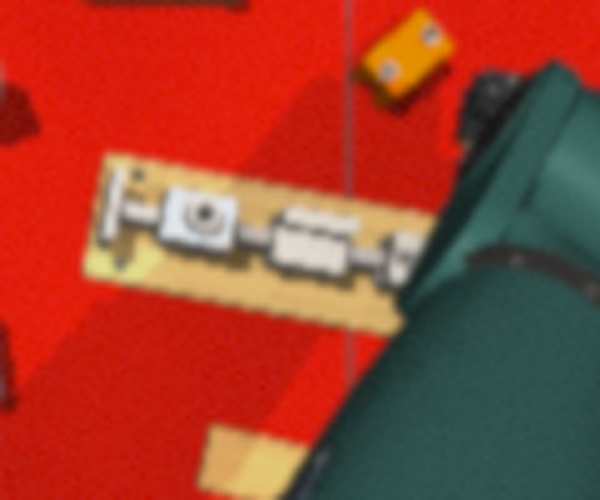

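```bash
python3 -m jog '[0.05,0,2.5,0,100, 0,0,2.5,0,100, 0,0,2.5,0,100, 0,0,2,0,100, 0,0,1.5,0,100, 0,0,1.2,0,100, 0,0,0.9,0,100, 0,0,0,0,100, 0,0,0,0,100]'
python3 -c "
from h import *
go(.5045,-.317,.262,-9.5)
for n in('scene',):
  c=r.camera(n)['pixels']
  c=c[150:260,120:250] if n=='scene' else c[150:250,270:390]
  cv2.imwrite('pics/%s6.png'%n,cv2.resize(c,None,fx=5,fy=5,interpolation=2))"
```

```text
t: 10.6
ee_pos: [0.5061, -0.3174, 0.2705]
ee_rot: [0.997, -0.083, 0.0, 0.0]
force: [0.3, -0.3, 0.3]
grip_width: 0.0911
t 10.6 pos [ 0.5061 -0.3174  0.2705] yaw -9.49 F [ 0.3 -0.3  0.3] w 0.0911 tilt 0.03
turn 0.01 then dx,dy,dz cm [-0.17 -0.01  0.85]
```

View pics/scene6.png

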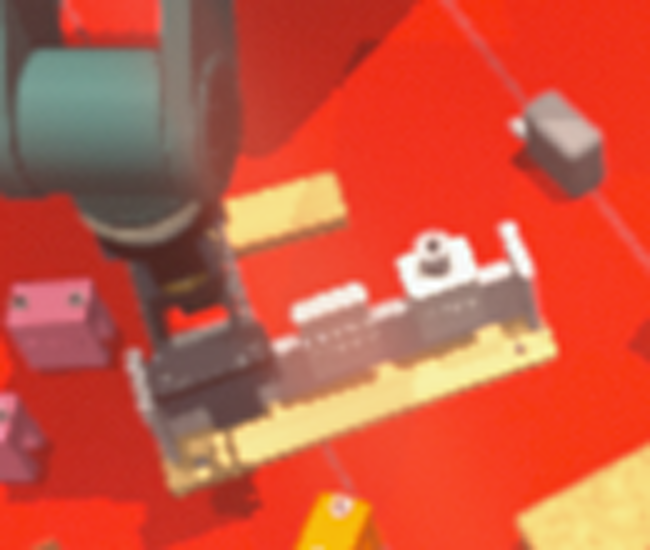

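Finger hangs behind the guide at (195,430), nothing touched. Lower the remaining 8 mm and close gradually.

```bash
python3 -m jog '[-0.17,0,0.85,0,100, 0,0,0,0,50, 0,0,0,0,50, 0,0,0,0,50, 0,0,0,0,50, 0,0,0,0,40, 0,0,0,0,40,0,0,0,0,40,0,0,0,0,40]' 20
python3 -m jog '[0,0,0,0,20, 0,0,0,0,20, 0,0,0,0,20]' 20
```

```text
t: 11.4
ee_pos: [0.5041, -0.3171, 0.2614]
ee_rot: [0.997, -0.083, 0.0, 0.0]
force: [0.1, 0.7, -0.7]
grip_width: 0.0405
t: 11.65
ee_pos: [0.5041, -0.3171, 0.2614]
ee_rot: [0.997, -0.083, -0.0, 0.0]
force: [-0.5, 0.4, 1.1]
grip_width: 0.0353
```

```bash
python3 -m jog '[0,0,0,0,10, 0,0,0,0,10, 0,0,0,0,10, 0,0,-0.4,0,10, 0,0,-0.4,0,10, 0,0,-0.4,0,10,0,0,0,0,10]' 55
python3 -c "
from h import *
go(.5045,-.317,.262,-9.5);print(r.sense()['moment'])"
```

```text
t: 12.23
ee_pos: [0.5039, -0.317, 0.2742]
ee_rot: [0.997, -0.083, -0.001, -0.0]
force: [-8.7, 2.6, 7.6]
grip_width: 0.0347
t 12.23 pos [ 0.5039 -0.317   0.2742] yaw -9.49 F [-8.7  2.6  7.6] w 0.0347 tilt 0.09
turn 0.01 then dx,dy,dz cm [ 0.06 -0.01  1.22]
[ 0.72655785  1.7646941  -0.04523099]
```

```bash
python3 -m jog '[0,0,-0.5,0,10, 0,0,-0.8,0,10, 0,0,-1,0,10, 0,0,-1.5,0,10, 0,0,-2,0,10,0,0,-2.5,0,10,0,0,-2.5,0,10,0,0,-2.5,0,10,0,0,-1,0,10,0,0,0,0,10]' 55
python3 -c "
from h import *
go(.505,.206,.262+.14,-84.7);print(r.sense()['moment'])
for n in('scene',):
  c=r.camera(n)['pixels']
  c=c[130:260,120:250] if n=='scene' else c[150:250,270:390]
  cv2.imwrite('pics/%s7.png'%n,cv2.resize(c,None,fx=4.5,fy=4.5,interpolation=2))"
```

```text
t: 13.07
ee_pos: [0.5046, -0.3174, 0.4197]
ee_rot: [0.997, -0.083, 0.002, 0.001]
force: [-0.2, -0.4, -1.6]
grip_width: 0.0348
t 13.07 pos [ 0.5046 -0.3174  0.4197] yaw -9.49 F [-0.2 -0.4 -1.6] w 0.0348 tilt 0.3
turn 75.21 then dx,dy,dz cm [-52.11  -4.87   1.77]
[ 0.00518627 -0.11704875 -0.0139115 ]
```

View pics/scene7.png

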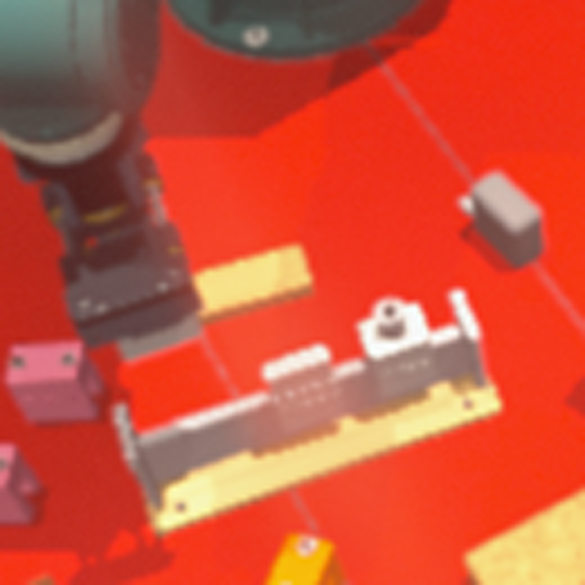

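```bash
python3 -c "
from h import *
print(onz('top',zp((284,337.5),170,160),.020))
s=[(238,255),(315,330),(262,383),(163,297)]
print(np.mean([onz('scene',zp(p,255,130),.022) for p in s],0),[onz('scene',zp(p,255,130),.022) for p in s])"
python3 -m jog '[0,0,0,7,10, 0,0,0,7,10, 0,0,0,7,10, 0,0,0,7,10, 0,0,0,7,10, 0,0,0,7,10, 0,0,0,7,10, 0,0,0,7,10, 0,0,0,7,10, 0,0,0,7,10]' 45
python3 -m jog '[0,0,0,5.2,10, -3,0,0,0,10, -4,-0.5,0,0,10, -4,-0.5,0,0,10, -4,-0.5,0,0,10, -4,-0.5,0,0,10, -4,-0.5,0,0,10, -4,-0.5,0,0,10, -4,-0.5,0,0,10, -4,-0.5,0,0,10]'
python3 -m jog '[-4,-0.5,0,0,10, -4,0,0,0,10, -3.5,0,0,0,10, -3,0,0,0,10, -2,0,0,0,10, 0,0,0,0,10, 0,0,0,0,10]'
python3 -c "
from h import *
go(.505,.206,.262+.14,-84.7)"
```

```text
[0.50470378 0.2050799 ]
[0.50559152 0.20226898] [array([0.4706887, 0.2232267]), array([0.53309007, 0.22674391]), array([0.54602854, 0.18434708]), array([0.47255877, 0.17475822])]
t: 13.95
ee_pos: [0.5038, -0.3169, 0.4143]
ee_rot: [0.767, -0.642, -0.001, 0.0]
force: [-0.7, 0.4, -1.0]
grip_width: 0.0347
t: 14.78
ee_pos: [0.5108, 0.037, 0.4148]
ee_rot: [0.739, -0.674, -0.001, 0.001]
force: [0.9, -1.2, -2.4]
grip_width: 0.0344
t: 15.37
ee_pos: [0.5008, 0.2006, 0.4147]
ee_rot: [0.74, -0.673, -0.001, 0.001]
force: [0.0, -0.1, -1.2]
grip_width: 0.0349
t 15.37 pos [0.5008 0.2006 0.4147] yaw -84.59 F [ 0.  -0.1 -1.2] w 0.0349 tilt 0.14
turn 0.11 then dx,dy,dz cm [-0.5  -0.47  1.27]
```

```bash
python3 -m jog '[-0.5,-0.45,2,0,10, 0,0,2.5,0,10, 0,0,2.5,0,10, 0,0,2,0,10, 0,0,1.5,0,10, 0,0,1,0,10, 0,0,0,0,10,0,0,0,0,10]'
python3 -c "
from h import *
go(.505,.2055,.2334,-84.7)
c=r.camera('scene')['pixels'][110:200,240:340]
cv2.imwrite('pics/s8.png',cv2.resize(c,None,fx=6,fy=6,interpolation=2))
c=r.camera('top')['pixels'][150:250,150:260]
cv2.imwrite('pics/t8.png',cv2.resize(c,None,fx=6,fy=6,interpolation=2))
"
```

```text
t: 16.03
ee_pos: [0.5054, 0.2047, 0.301]
ee_rot: [0.739, -0.674, -0.0, 0.0]
force: [-0.4, 0.5, -1.0]
grip_width: 0.0351
t 16.03 pos [0.5054 0.2047 0.301 ] yaw -84.74 F [-0.4  0.5 -1. ] w 0.0351 tilt 0.06
turn -0.04 then dx,dy,dz cm [-0.08  0.04  6.76]
```

View pics/s8.png

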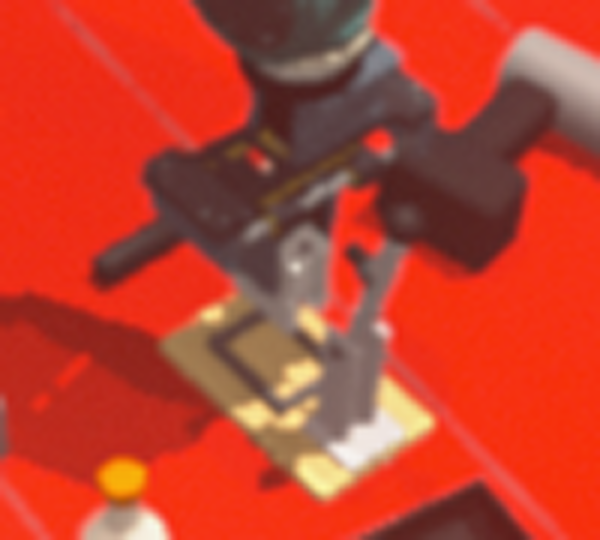

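View pics/t8.png

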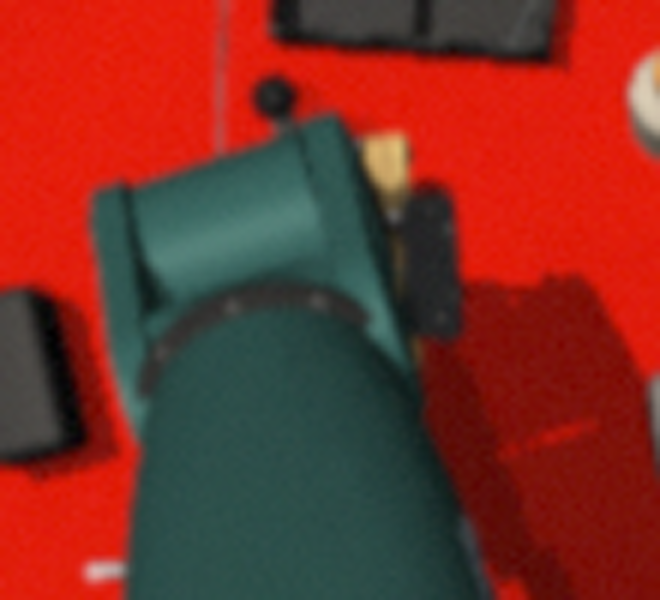

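```bash
python3 -m jog '[0,0,1.5,0,10, 0,0,1.5,0,10, 0,0,1,0,10, 0,0,0.7,0,10, 0,0,0.5,0,10, 0,0,0,0,10,0,0,0,0,10]'
python3 -c "
from h import *
go(.505,.2055,.2334,-84.7)"
python3 -m jog '[0,0,0.4,0,10, 0,0,0.3,0,10, 0,0,0.2,0,10, 0,0,0,0,10]'
python3 -c "
from h import *
go(.505,.2055,.2334,-84.7)"
```

```text
t: 16.72
ee_pos: [0.5055, 0.2053, 0.2496]
ee_rot: [0.739, -0.674, 0.0, -0.0]
force: [0.9, 0.7, -1.6]
grip_width: 0.0345
t 16.72 pos [0.5055 0.2053 0.2496] yaw -84.7 F [ 0.9  0.7 -1.6] w 0.0345 tilt 0.01
turn -0.0 then dx,dy,dz cm [-0.02  0.05  1.62]
t: 17.05
ee_pos: [0.5052, 0.2052, 0.24]
ee_rot: [0.739, -0.674, -0.0, 0.0]
force: [0.4, 0.1, -2.2]
grip_width: 0.0344
t 17.05 pos [0.5052 0.2052 0.24  ] yaw -84.7 F [ 0.4  0.1 -2.2] w 0.0344 tilt 0.02
turn 0.0 then dx,dy,dz cm [-0.03  0.02  0.66]
```

Underside about 18 mm, below the fence top (22 mm), with no contact force.

```bash
python3 -m jog '[0,0,0.25,0,10, 0,0,0.25,0,10, 0,0,0.1,0,10, 0,0,0,0,10]'
python3 -c "
from h import *
go(.505,.2055,.2334,-84.7)"
```

```text
t: 17.38
ee_pos: [0.5053, 0.2052, 0.234]
ee_rot: [0.739, -0.674, -0.0, 0.0]
force: [-0.2, -0.2, -1.2]
grip_width: 0.0348
t 17.38 pos [0.5053 0.2052 0.234 ] yaw -84.7 F [-0.2 -0.2 -1.2] w 0.0348 tilt 0.02
turn -0.0 then dx,dy,dz cm [-0.03  0.03  0.06]
```

```bash
python3 -m jog '[0,0,0.1,0,10, 0,0,0.1,0,10, 0,0,0,0,10]'
python3 -m jog '[0,0,0.1,0,10, 0,0,0,0,10]'
```

```text
t: 17.63
ee_pos: [0.5056, 0.2054, 0.2333]
ee_rot: [0.739, -0.674, -0.0, 0.0]
force: [-6.9, -3.2, 20.8]
grip_width: 0.0345
t: 17.8
ee_pos: [0.5057, 0.2054, 0.2332]
ee_rot: [0.739, -0.674, -0.0, 0.0]
force: [-14.2, -4.7, 39.8]
grip_width: 0.035
```

```bash
python3 -m jog '[0,0,-0.2,0,10, 0,0,0,0,10, 0,0,0,0,60, 0,0,0,0,60, 0,0,0,0,60, 0,0,0,0,80,0,0,0,0,80]' 20
python3 -m jog '[0,0,-0.5,0,80, 0,0,-1,0,80, 0,0,-2,0,80, 0,0,-2,0,80, 0,0,-3,0,80, 0,0,-3,0,80, 0,0,-4,0,80, 0,0,-4,0,80]'
python3 -c "
from h import *
go(.62,.2165,.41,-84.7)
c=r.camera('scene')['pixels'][110:200,240:340]
cv2.imwrite('pics/s9.png',cv2.resize(c,None,fx=6,fy=6,interpolation=2))
c=r.camera('top')['pixels'][150:250,150:260]
cv2.imwrite('pics/t9.png',cv2.resize(c,None,fx=6,fy=6,interpolation=2))
"
```

```text
t: 18.38
ee_pos: [0.5054, 0.2053, 0.2332]
ee_rot: [0.739, -0.674, -0.0, 0.0]
force: [-0.3, 0.3, -0.6]
grip_width: 0.0651
t: 19.05
ee_pos: [0.5047, 0.2051, 0.4307]
ee_rot: [0.739, -0.674, -0.0, 0.0]
force: [0.7, 0.9, -0.6]
grip_width: 0.0727
t 19.05 pos [0.5047 0.2051 0.4307] yaw -84.7 F [ 0.7  0.9 -0.6] w 0.0727 tilt 0.02
turn -0.0 then dx,dy,dz cm [ -0.07 -11.58   2.07]
```

View pics/s9.png

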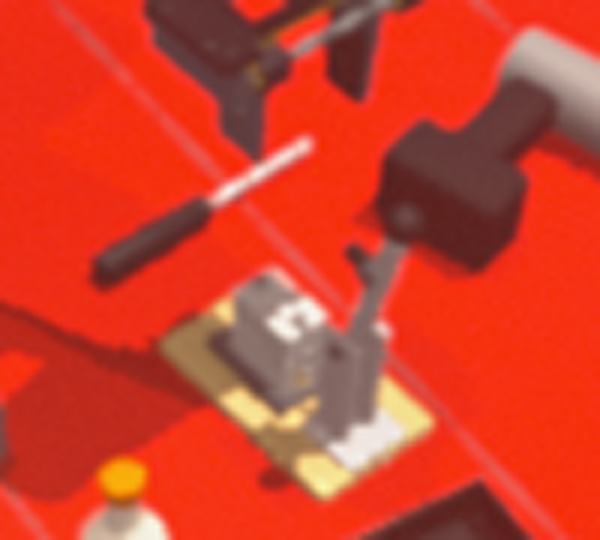

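```bash
python3 -c "
from h import *
print(tri(zp((405,215),240,110,6),zp((274,97),150,150,6)))"
python3 -m jog '[0,0,-2,0,80, 0,0,-2,0,80, 0,-2,0,0,80, 0,-3,0,0,80, 0,-3,0,0,80, 0,-2.2,0,0,80, 0,0,0,0,80, 0,0,0,0,80]' 20
python3 -c "
from h import *
go(.607,.2157,.4035,-84.7)"
```

```text
(array([0.59895762, 0.21432449, 0.23658224]), np.float64(0.3908075183554031), np.float64(0.2681473464386877))
t: 19.82
ee_pos: [0.6073, 0.2146, 0.4684]
ee_rot: [0.739, -0.674, -0.0, 0.0]
force: [0.6, 0.6, -0.5]
grip_width: 0.0731
t 19.82 pos [0.6073 0.2146 0.4684] yaw -84.72 F [ 0.6  0.6 -0.5] w 0.0731 tilt 0.02
turn -0.02 then dx,dy,dz cm [-0.11  0.02  6.49]
```

```bash
python3 -m jog '[0,0.2,2,0,80, 0,0,2,0,80, 0,0,2,0,80, 0,0,1,0,80, 0,0,0,0,40, 0,0,0,0,40, 0,0,0,0,40]' 20
python3 -m jog '[0,0,0,0,10, 0,0,0,0,10, 0,0,0,0,10, 0,0,0,0,10,0,0,0,0,10,0,0,0,0,10]' 30
python3 -c "
from h import *
go(.607,.2157,.4035,-84.7)"
```

```text
t: 20.4
ee_pos: [0.605, 0.2146, 0.3998]
ee_rot: [0.739, -0.674, 0.0, -0.001]
force: [-0.5, -0.4, 1.2]
grip_width: 0.0557
t: 20.9
ee_pos: [0.6049, 0.2151, 0.3987]
ee_rot: [0.739, -0.674, -0.0, -0.001]
force: [-0.7, 8.0, 1.9]
grip_width: 0.0231
t 20.9 pos [0.6049 0.2151 0.3987] yaw -84.72 F [-0.7  8.   1.9] w 0.0231 tilt 0.1
turn -0.02 then dx,dy,dz cm [-0.04 -0.21 -0.48]
```

```bash
python3 -c "
import numpy as np
a=np.r_[1.81:-0.001:-.1]
x=-13*np.cos(a);z=13*np.sin(a)
for i in range(len(a)-1): print(round(a[i+1],2),'dy',round(-(x[i+1]-x[i]),2),'dz',round(-(z[i+1]-z[i]),2))"
python3 -m jog '[-0.1,1.28,-0.25,0,5, 0,1.3,-0.1,0,5, 0,1.3,0,0,5, 0,1.29,0.15,0,5, 0,0,0,0,5]' 30
python3 -c "
from h import *
go(.607,.2157,.4035,-84.7)"
```

```text
1.71 dy 1.28 dz -0.24
1.61 dy 1.29 dz -0.12
1.51 dy 1.3 dz 0.01
1.41 dy 1.29 dz 0.14
1.31 dy 1.27 dz 0.27
1.21 dy 1.24 dz 0.4
1.11 dy 1.19 dz 0.52
1.01 dy 1.13 dz 0.64
0.91 dy 1.06 dz 0.75
0.81 dy 0.98 dz 0.85
0.71 dy 0.9 dz 0.94
0.61 dy 0.8 dz 1.03
0.51 dy 0.69 dz 1.1
0.41 dy 0.58 dz 1.16
0.31 dy 0.46 dz 1.22
0.21 dy 0.33 dz 1.26
0.11 dy 0.21 dz 1.28
0.01 dy 0.08 dz 1.3
t: 21.32
ee_pos: [0.5517, 0.2106, 0.3997]
ee_rot: [0.739, -0.674, -0.0, 0.001]
force: [-3.9, 1.5, -6.4]
grip_width: 0.023
t 21.32 pos [0.5517 0.2106 0.3997] yaw -84.69 F [-3.9  1.5 -6.4] w 0.023 tilt 0.09
turn 0.01 then dx,dy,dz cm [ 0.   -5.55 -0.38]
```

```bash
python3 -m jog '[0,1.27,0.32,0,5, 0,1.24,0.42,0,5, 0,1.19,0.52,0,5, 0,1.13,0.64,0,5, 0,1.06,0.75,0,5, 0,0.98,0.85,0,5, 0,0,0,0,5]' 30
python3 -c "
from h import *
go(.607,.2157,.4035,-84.7)"
```

```text
t: 21.9
ee_pos: [0.4842, 0.2042, 0.3645]
ee_rot: [0.739, -0.674, -0.0, 0.0]
force: [-1.2, -0.5, -6.1]
grip_width: 0.0232
t 21.9 pos [0.4842 0.2042 0.3645] yaw -84.69 F [-1.2 -0.5 -6.1] w 0.0232 tilt 0.06
turn 0.01 then dx,dy,dz cm [-1.000e-02 -1.233e+01 -3.900e+00]
```

```bash
python3 -m jog '[0,0.9,0.94,0,5, 0,0.8,1.03,0,5, 0,0.69,1.1,0,5, 0,0.58,1.16,0,5, 0,0.46,1.22,0,5, 0,0,0,0,5]' 30
python3 -c "
from h import *
go(.607,.2157,.4035,-84.7)"
```

```text
t: 22.4
ee_pos: [0.4509, 0.2011, 0.3096]
ee_rot: [0.739, -0.674, -0.0, 0.0]
force: [4.2, -1.3, -7.0]
grip_width: 0.0228
t 22.4 pos [0.4509 0.2011 0.3096] yaw -84.7 F [ 4.2 -1.3 -7. ] w 0.0228 tilt 0.04
turn 0.0 then dx,dy,dz cm [-1.000e-02 -1.568e+01 -9.390e+00]
```

```bash
python3 -m jog '[0,0.3,1.0,0,5, 0,0.2,1.0,0,5, 0,0.1,0.8,0,5, 0,0,0.5,0,5, 0,0,0,0,5]' 40
python3 -c "
from h import *
go(.607,.2157,.4035,-84.7)"
python3 -m jog '[0,0,0.3,0,5, 0,0,0.2,0,5, 0,0,0,0,5]' 40
python3 -c "
from h import *
go(.607,.2157,.4035,-84.7)"
```

```text
t: 22.82
ee_pos: [0.4451, 0.2006, 0.2772]
ee_rot: [0.739, -0.674, -0.0, 0.001]
force: [0.7, -4.3, -4.1]
grip_width: 0.023
t 22.82 pos [0.4451 0.2006 0.2772] yaw -84.7 F [ 0.7 -4.3 -4.1] w 0.023 tilt 0.07
turn 0.0 then dx,dy,dz cm [-1.000e-02 -1.626e+01 -1.263e+01]
t: 23.07
ee_pos: [0.445, 0.2006, 0.273]
ee_rot: [0.739, -0.674, -0.0, 0.0]
force: [-2.5, -4.6, -1.7]
grip_width: 0.0228
t 23.07 pos [0.445  0.2006 0.273 ] yaw -84.7 F [-2.5 -4.6 -1.7] w 0.0228 tilt 0.06
turn 0.0 then dx,dy,dz cm [ -0.   -16.27 -13.05]
```

```bash
python3 -m jog '[0,0,0.2,0,5, 0,0,0.15,0,5, 0,0,0,0,5]' 40
python3 -m jog '[0,0,0.2,0,5, 0,0,0,0,5]' 40
python3 -m jog '[0,0,0.2,0,5, 0,0,0,0,5]' 40
```

```text
t: 23.32
ee_pos: [0.445, 0.2006, 0.2697]
ee_rot: [0.739, -0.674, -0.0, 0.0]
force: [-3.5, -5.3, 3.0]
grip_width: 0.0227
t: 23.48
ee_pos: [0.4452, 0.2007, 0.2682]
ee_rot: [0.739, -0.674, -0.0, 0.0]
force: [-6.2, -7.7, 14.4]
grip_width: 0.0227
t: 23.65
ee_pos: [0.4455, 0.2007, 0.2667]
ee_rot: [0.739, -0.674, 0.0, 0.0]
force: [-7.8, -9.5, 22.5]
grip_width: 0.023
```

```bash
python3 -m jog '[0,0,0.2,0,5, 0,0,0,0,5]' 40
python3 -m jog '[0,0,0.2,0,5, 0,0,0,0,5]' 40
python3 -c "
from h import *
c=r.camera('scene')['pixels'][110:200,240:340]
cv2.imwrite('pics/s10.png',cv2.resize(c,None,fx=6,fy=6,interpolation=2))"
```

```text
t: 23.82
ee_pos: [0.4458, 0.2008, 0.265]
ee_rot: [0.739, -0.674, 0.0, -0.0]
force: [-5.7, -9.9, 26.1]
grip_width: 0.0232
t: 23.98
ee_pos: [0.4461, 0.2008, 0.2632]
ee_rot: [0.739, -0.674, 0.001, -0.001]
force: [-4.2, -12.0, 26.8]
grip_width: 0.0233
```

View pics/s10.png

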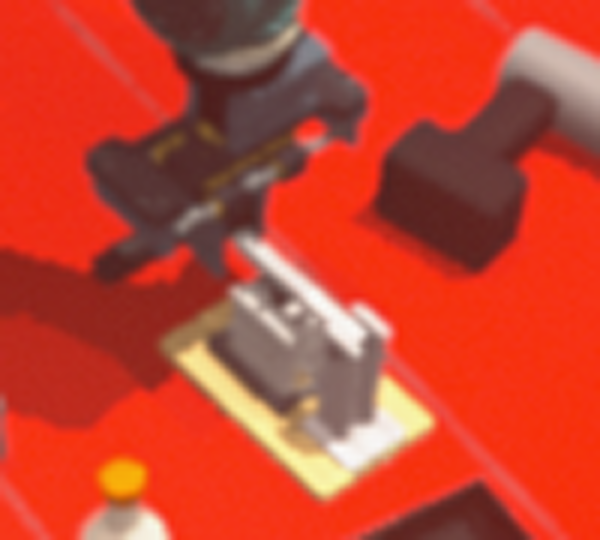

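```bash
python3 -m jog '[0,0,0,0,40, 0,0,0,0,40, 0,0,0,0,60, 0,0,0,0,80, 0,0,0,0,80, 0,0,-1,0,80, 0,0,-2,0,80, 0,0,-2,0,80, 0,0,0,0,80, 0,0,0,0,80]' 20
python3 -m jog '[0,0,-2,0,80, 0,0,-3,0,80, 0,0,-3,0,80, 0,3,0,0,80, 0,0,0,0,80]'
python3 -c "
from h import *
go(.444,.2005,.3035,-84.7)
c=r.camera('scene')['pixels'][110:200,240:340]
cv2.imwrite('pics/s11.png',cv2.resize(c,None,fx=6,fy=6,interpolation=2))"
```

```text
t: 24.87
ee_pos: [0.4451, 0.2008, 0.3127]
ee_rot: [0.739, -0.674, 0.001, -0.001]
force: [0.1, -1.1, -0.7]
grip_width: 0.0731
t: 25.28
ee_pos: [0.4123, 0.1974, 0.3916]
ee_rot: [0.739, -0.674, -0.0, 0.0]
force: [-0.8, -1.0, -0.7]
grip_width: 0.0731
t 25.28 pos [0.4123 0.1974 0.3916] yaw -84.7 F [-0.8 -1.  -0.7] w 0.0731 tilt 0.03
turn 0.0 then dx,dy,dz cm [-0.01 -3.18  8.81]
```

View pics/s11.png

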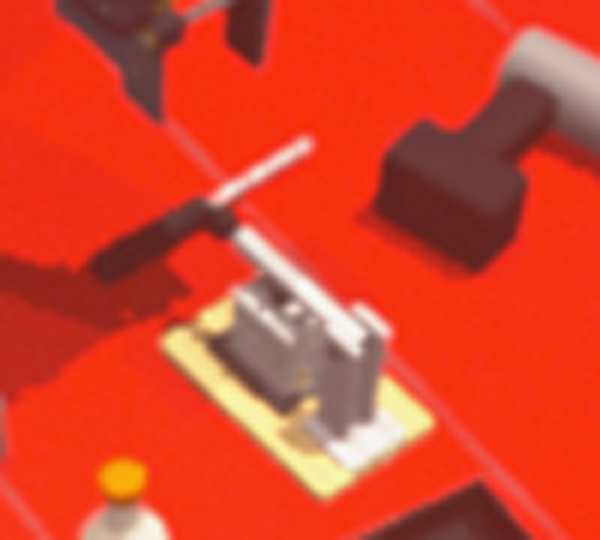

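```bash
python3 -m jog '[0,-3.2,0,0,0, 0,0,0,0,0, 0,0,0,0,0, 0,0,0,0,0, 0,0,0,0,0, 0,0,0,0,0, 0,0,0,0,0, 0,0,0,0,0, 0,0,0,0,0, 0,0,0,0,0]' 20
python3 -m jog '[0,0,2.5,0,0, 0,0,2.5,0,0, 0,0,1.5,0,0, 0,0,1,0,0, 0,0,0.6,0,0, 0,0,0,0,0, 0,0,0,0,0]' 20
python3 -c "
from h import *
go(.444,.2005,.3035,-84.7)"
```

```text
t: 26.17
ee_pos: [0.4467, 0.2008, 0.3914]
ee_rot: [0.739, -0.674, 0.0, -0.0]
force: [-0.8, -0.5, -0.5]
grip_width: 0.0091
t: 26.75
ee_pos: [0.4471, 0.201, 0.3108]
ee_rot: [0.739, -0.674, 0.0, -0.0]
force: [0.4, 0.2, 0.2]
grip_width: 0.0005
t 26.75 pos [0.4471 0.201  0.3108] yaw -84.7 F [0.4 0.2 0.2] w 0.0005 tilt 0.02
turn 0.0 then dx,dy,dz cm [0.02 0.31 0.73]
```

```bash
python3 -m jog '[0,0.2,0.4,0,0, 0,0,0.2,0,0, 0,0,0,0,0]'
python3 -m jog '[0,0,0.15,0,0, 0,0,0,0,0]'
python3 -m jog '[0,0,0.1,0,0, 0,0,0,0,0]'
```

```text
t: 27.0
ee_pos: [0.4447, 0.2007, 0.3044]
ee_rot: [0.739, -0.674, 0.0, -0.0]
force: [0.4, -0.6, -0.6]
grip_width: 0.0007
t: 27.17
ee_pos: [0.445, 0.2007, 0.3032]
ee_rot: [0.739, -0.674, 0.0, -0.0]
force: [-1.5, -1.1, 6.3]
grip_width: 0.0
t: 27.33
ee_pos: [0.4452, 0.2008, 0.3028]
ee_rot: [0.739, -0.674, 0.0, -0.0]
force: [-6.9, -1.9, 19.1]
grip_width: 0.0003
```

```bash
python3 -m jog '[0,0,-1,0,0, 0,0,-2,0,0, 0,0,-3,0,0, 0,0,-3,0,0, 0,3,-2,0,0, 0,0,0,0,0, 0,0,0,0,0]'
python3 -c "
from h import *
a=r.camera('scene')['pixels'];b=r.camera('top')['pixels']
cv2.imwrite('pics/s12.png',cv2.resize(a[110:260,120:340],None,fx=3.5,fy=3.5,interpolation=2))
cv2.imwrite('pics/t12.png',b)"
```

```text
t: 27.92
ee_pos: [0.4144, 0.1979, 0.4131]
ee_rot: [0.739, -0.673, 0.001, -0.001]
force: [-0.5, -0.7, -0.5]
grip_width: 0.0005
```

View pics/s12.png

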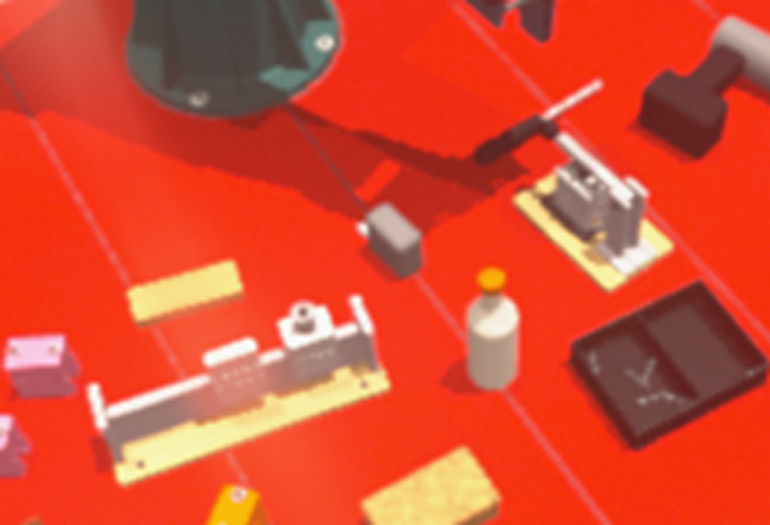

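View pics/t12.png

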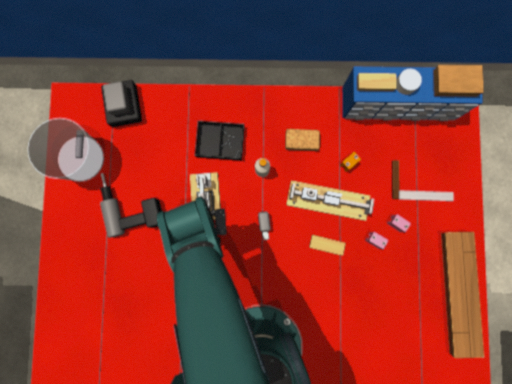

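The guide sits in the pocket under the level arm, at about (580,195) in the first picture. The other two blocks are still on the rail, and the bystanders I can see haven't moved. I'm handing in.

```bash
python3 -c "
from rig import r
print(r.job_done())"
```

```text
the job is handed in; nothing more can be done
None
```

The guide is in the fixture pocket with the clamp arm down on it, and I handed the job in at about 28 s of the 72 s allowed. No verdict was reported.

- **What I did:** I swung the clamp arm up from about 0.15 to 1.8 rad by its ball. I then pulled the guide straight up off its catch at the rail's −y end and set it in the pocket. After letting go of the guide, I swung the arm back down and let go of the ball.
- **Guide seating:** It touched the pocket floor at the tool height worked out from the rail, 0.233 m, so it had not slipped in the grip. The gripper stood within about 1 mm of the pocket centre I had measured.
- **Clamp:** I pressed on the ball with shut fingers up to 19 N. They met it with its top 112 mm above the bench, which is the height for angle 0, and it felt hard, as at the stop.
- **Last pictures:** They show the arm level over the guide and the other two blocks still on the rail. The bystanders in view are where they were and the gripper is clear of everything.
- **Not confirmed:** I could not measure the pad's force on the guide; I infer it from the arm being at its stop.
- **Small disagreements:**
    - The scene view alone put the pocket centre 3 to 4 mm off in y from the value I used. The fixture outline, the ball and the later fit agreed with mine.
    - While I was pressing the guide onto the floor, the sideways force reached about 15 N alongside 40 N down. It vanished once I let go.

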